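# Reverse the row of sample vials into the sampler tray

## Robot

A 6-joint arm with a two-finger parallel gripper is mounted at the origin on a cart in front of the work surface, level with it; the furniture and walls round the work are solid. World frame = base frame: x ahead of the robot, y to its left, z up, the work surface at z = 0. Lengths are in m, angles in degrees, forces in N, time in s.
With the tool pointing down it reaches from about 0.375 to 0.925 m from the base axis. Payload 5.7 kg.
Tool frame: the origin (TCP) lies between the finger pads; the fingertips stand 25 mm ahead of it and the grasp point (between the pads) lies 6 mm ahead of it; z points along the fingers, y is the line along which they close (so a half turn about z gives the same grasp; the last joint's range is limited). The gripper opens to 85 mm and grips with 20 to 120 N. Pads are 22 mm wide; open, the fingers measure 114 mm over their backs; the gripper's body (76 mm by 85 mm) begins 54 mm behind the grasp point. The pads swing forward as they close: fully open they stand 13 mm farther back than shut.
Start: joints at [64.108, 20.558, 86.54, -0, 72.909, -6.595], TCP at [0.198, 0.566, 0.256] pointing down, gripper open.
Joint ranges: [-170.27, 170.27], [-57.76, 135], [12.27, 136.19], [-55.21, 235.2], [11.17, 155.16], [-170.74, 170.74]. Speed limits (degrees/s): [136.94, 136.94, 180, 180, 180, 180].

## Interface

Orientations are given as a 3x3 rotation matrix whose columns are the frame's x, y, z axes.
In Python, from rig import env gives the robot as it stands. The module is installed in compiled form; this text tells all that it offers.
- The arm moves only by the tool step_arm, never from a script. Its argument "steps" is a list of rows, each a list of 7 numbers: the shift along the tool's x, y, z in cm, then the turn, a rotation vector about the tool's x, y, z in rad, then the closure in counts, from 0 (fully open) to 255 (shut). In form: [[tx, ty, tz, ax, ay, az, claw], ...]. A call has 1 to 20 rows; each row is the pose to reach, as a shift and turn from the pose commanded when the call began, along the tool's axes at that moment; what a row does not reach only later rows make up. A row lasts 1/10 s, in which the tool goes at most 50 mm and 8.59 degrees, less where a joint would pass 70% of its speed; a pose out of reach is approached as far as the arm can. A call with a gripper value outside its range is refused whole. The fingers move at their own pace and stop on an object; "force" is the grip in N (left out, the last holds). Time passes only in rows, so rows that repeat a pose let the fingers close. It gives the time, the measured TCP pose, the force, the opening and the grip force at its end, in the units of the state.
- env.read_state(): the state, without advancing time (a new reading comes with each control period).
- env.grab_frame(name): name is "scene" or "side" or "wrist"; returns a dict with "pixels" (384x512x3 uint8, blue, green, red), "range_z" (384x512 float32, m along the optical axis (not along the pixel's ray), 0 where there is no reading), "K" (3x3 intrinsics, pixels), "origin" and "attitude" of the camera in the world; the wrist camera has in their place "T_tool_cam" (4x4, takes a point from camera to tool coordinates, whose origin is the TCP and whose axes are the flange's). Camera axes: x right, y down, z forward; pixel columns grow to the right and rows downward; lengths in m; the calibration is good to about 2 mm. A picture is of the moment at which its call begins: read the wrist's pose just before it.
- env.hand_in(): hands the job in; it is judged then, once.
Trained networks look in a picture, given as the dict that the camera call returned (one of the last four; its "shot" number tells which), for a name from the list of things; names that differ only in an ending like _2 or _b are one class to them, and where a whole thing is asked for, a point or a joint stands for the part that bears it (a point fixed in the world has none). Each returns a list of dicts, best first, with "p" (0 to 1); they miss things now and then, are a little off and sometimes report something else, mostly with a low value. They report only what shows in the picture. A call takes as long as a camera call. They do not tell look-alikes from the thing itself.
- env.search_frame(thing, picture): "point" ([x, y, z] in m, in world coordinates, good to about 4 mm: the middle of the surface that is visible of it).
- env.masks_of(thing, picture): "region" (384x512 bool, what is visible of it).
- env.place_of(thing, picture): "point" ([x, y, z] in m, in world coordinates, good to about 4 mm: a listed point, or the origin of a listed thing).
The state is a dict: "time_s": time; "joints": joint angles; "joint_velocities": joint speeds; "joint_torque": joint torques, N m; "ee_pos": TCP position; "eef_rot": TCP orientation; "force": force on the tool from outside, world axes, zero at the start; "ft_torque": the same for the moment, N m; "grip_width": finger opening in m; "finger_force": force on a finger pad.
Only numpy, scipy, OpenCV 4.12 (cv2) and the standard library are available. Lean on these libraries where they do the work, as an engineer would, in place of code of your own. Each camera call takes 0.05 s, during which the arm holds its last target. There are 200 camera calls.

## Task

Move the four capped sample vials from the aluminium rack into the green sampler tray in reverse order, so that the last one filled is drawn first: the vial that starts nearest the rack's yellow end goes into the well farthest from the tray's yellow end, the next into the next well, and so on, up to the well beside the tray's yellow end. Set each vial down upright on the floor of its well without tipping or dropping it, and leave the tubs and the beaker where they are.

Things in the scene. Friction and masses are not known exactly. Their poses are not given: they have to be found in the camera images.
- vial_red_mid (a point): Centre, half-way up, of the loose red-capped sample vial (amber glass, red cap): 22 mm in diameter, 52 mm tall, upright, 20 g; z axis up. Its cap is the top 11 mm and is 20 mm across. At the start it stands in the red cup, its underside 14 mm above the worktop. Grip the upper half (about 12 mm above this centre), so that the fingertips stay clear of the cup or well rim, with the fingers closing across the row.
- vial_blue_mid (a point): Centre, half-way up, of the loose blue-capped sample vial (clear glass with cream contents, blue cap): 22 mm in diameter, 52 mm tall, upright, 20 g; z axis up. Its cap is the top 11 mm and is 20 mm across. At the start it stands in the blue cup, its underside 14 mm above the worktop. Grip the upper half (about 12 mm above this centre), so that the fingertips stay clear of the cup or well rim, with the fingers closing across the row.
- vial_black_mid (a point): Centre, half-way up, of the loose black-capped sample vial (clear glass with whitish contents, black cap): 22 mm in diameter, 52 mm tall, upright, 20 g; z axis up. Its cap is the top 11 mm and is 20 mm across. At the start it stands in the black cup, its underside 14 mm above the worktop. Grip the upper half (about 12 mm above this centre), so that the fingertips stay clear of the cup or well rim, with the fingers closing across the row.
- vial_white_mid (a point): Centre, half-way up, of the loose white-capped sample vial (clear glass with whitish contents, white cap): 22 mm in diameter, 52 mm tall, upright, 20 g; z axis up. Its cap is the top 11 mm and is 20 mm across. At the start it stands in the white cup, its underside 14 mm above the worktop. Grip the upper half (about 12 mm above this centre), so that the fingertips stay clear of the cup or well rim, with the fingers closing across the row.
- cup_red: Fixed red plastic seat cup on the aluminium rack, 41 mm across, 10 mm high (rim 20 mm above the worktop), inner floor 4 mm above its origin; origin at the centre of its underside. The red-capped vial starts in it; the cup stays and still shows where that vial came from. The four cups share out the rack's four places, in an order that differs from start to start.
- cup_blue: Fixed blue plastic seat cup on the aluminium rack, 41 mm across, 10 mm high (rim 20 mm above the worktop), inner floor 4 mm above its origin; origin at the centre of its underside. The blue-capped vial starts in it; the cup stays and still shows where that vial came from. The four cups share out the rack's four places, in an order that differs from start to start.
- cup_black: Fixed black plastic seat cup on the aluminium rack, 41 mm across, 10 mm high (rim 20 mm above the worktop), inner floor 4 mm above its origin; origin at the centre of its underside. The black-capped vial starts in it; the cup stays and still shows where that vial came from. The four cups share out the rack's four places, in an order that differs from start to start.
- cup_white: Fixed white plastic seat cup on the aluminium rack, 41 mm across, 10 mm high (rim 20 mm above the worktop), inner floor 4 mm above its origin; origin at the centre of its underside. The white-capped vial starts in it; the cup stays and still shows where that vial came from. The four cups share out the rack's four places, in an order that differs from start to start.
- rack: Fixed aluminium source rack, a low rail 56 x 200 mm, top 10 mm above the worktop, with a bright yellow bar across one end. Origin at the centre of its underside (z = 0 at the worktop); its long axis is y and the yellow end is at +y. Its four places lie on its centre line at y = +69, +23, -23, -69 mm (46 mm apart).
- tray: Fixed green receiving tray, a block 56 x 204 mm, 16 mm high, with a bright yellow bar (18 mm high) across one end. Origin on the worktop, centred under the row of wells; its long axis is y and the yellow end is at +y. Four round wells, 38 mm across, 10 mm deep (well floor 6 mm above the worktop), on its centre line at y = +69, +23, -23, -69 mm. All are empty at the start. A vial standing in a well has its centre 32 mm above the worktop and 16 mm above the tray's top face.
- red_tub_mid (a point): Bystander: centre of a loose white tub with a red lid, 70 mm across, 60 mm high.
- blue_tub_mid (a point): Bystander: centre of a loose white tub with a blue lid, 62 mm across, 46 mm high.
- beaker_mid (a point): Bystander: centre of a loose clear beaker, 68 mm across, 80 mm high.
Not all that is in view belongs to the job. What is shaped like the part that bears vial_white_mid but brown or turquoise is not meant.

How it is judged:
By the outcome, as a careful person would: the job done as asked, in the order asked, and still so for the second after the job is handed in, with the robot touching nothing.
It also fails if it takes over 109 s, if anything falls off the work surface, if the arm or the gripper's body presses on something with over 40 N, if the wrist force passes 120 N, or if a joint passes its speed limit or range.

## Working session

There is one attempt and no reset: what is moved stays moved. The work goes in short steps, Python scripts to look and compute and a tool call to move; the robot and the scene stay as the last step left them, time stands still between calls to the robot, and variables do not carry over. Pictures are saved under pics/ and viewed, at most 14 in all, crops included, and the job is handed in when it is done.

Besides the shell and the picture viewer there is one more tool, called after ">>>" as a command line: name --pt "numbers of a row" for each row, then --argument value for the rest. step_arm: Moves the arm, as the interface text tells. Its arguments: {"type":"object","properties":{"steps":{"type":"array","items":{"type":"array","items":{"type":"number"}}},"force":{"type":"number"}},"required":["steps"]}

```bash
mkdir -p pics
cat > h.py <<'E'
import numpy as np, cv2
from rig import env
def world(f,u,v):
    z=f["range_z"][int(v),int(u)]; K=f["K"]
    return np.array(f["attitude"])@(np.array([(u-K[0][2])/K[0][0],(v-K[1][2])/K[1][1],1])*z)+np.array(f["origin"])
E
python3 - <<'E'
from h import *
np.set_printoptions(precision=4,suppress=True)
for n in ["scene","side"]:
    f=env.grab_frame(n); cv2.imwrite(f"pics/{n}0.png",f["pixels"])
    for t in ["vial_red_mid","vial_blue_mid","vial_black_mid","vial_white_mid","cup_red","cup_blue","cup_black","cup_white","rack","tray","red_tub_mid","blue_tub_mid","beaker_mid"]:
        for d in env.place_of(t,f)[:3]: 
            P=np.array(d["point"]); c=np.array(f["attitude"]).T@(P-np.array(f["origin"])); u=np.array(f["K"])@c; print(n,t,P,round(d["p"],2),(u[:2]/u[2]).astype(int))
s=env.read_state(); print(s["time_s"],s["ee_pos"],s["eef_rot"])
E
```

```text
scene vial_red_mid [ 0.5419 -0.3493  0.0408] 0.56 [289 190]
scene vial_blue_mid [ 0.5394 -0.3482  0.04  ] 0.5 [290 191]
scene vial_black_mid [ 0.4993 -0.3185  0.0423] 0.77 [294 203]
scene vial_white_mid [ 0.4647 -0.2974  0.0401] 0.68 [301 216]
scene vial_white_mid [ 0.3383 -0.2756  0.0281] 0.63 [348 257]
scene vial_white_mid [ 0.3354 -0.3317  0.0296] 0.5 [369 243]
scene cup_red [ 0.4201 -0.2755  0.004 ] 0.65 [310 247]
scene cup_red [ 0.4642 -0.2952  0.0099] 0.58 [299 229]
scene cup_blue [ 0.5417 -0.35    0.0115] 0.45 [289 202]
scene cup_black [ 0.5051 -0.3223  0.009 ] 0.48 [293 215]
scene cup_white [ 0.4639 -0.2925  0.0069] 0.65 [298 231]
scene rack [ 0.4831 -0.3133  0.0004] 0.89 [298 225]
scene tray [ 0.5589 -0.1565 -0.0023] 0.82 [212 244]
scene red_tub_mid [ 0.6458 -0.375   0.0337] 0.63 [262 171]
scene blue_tub_mid [ 0.7464 -0.2801  0.0236] 0.56 [201 174]
scene beaker_mid [ 0.3734 -0.1282  0.0429] 0.88 [272 282]
side vial_red_mid [ 0.4264 -0.2774  0.0389] 0.46 [208 217]
side vial_red_mid [ 0.4619 -0.2958  0.0425] 0.29 [227 216]
side vial_blue_mid [ 0.5367 -0.3494  0.0367] 0.61 [273
[... 316 characters left out ...]
[ 0.4253 -0.2734  0.0095] 0.57 [207 230]
side cup_blue [ 0.541  -0.3467  0.0091] 0.64 [275 235]
side cup_blue [ 0.374  -0.124   0.0406] 0.15 [167 195]
side cup_black [ 0.501  -0.3233  0.0105] 0.67 [251 233]
side cup_black [ 0.4258 -0.2728  0.039 ] 0.57 [207 216]
side cup_white [ 0.558  -0.1569  0.0013] 0.61 [249 203]
side cup_white [ 0.4637 -0.2998  0.008 ] 0.41 [230 233]
side rack [ 0.4799 -0.3106 -0.0018] 0.77 [239 238]
side tray [ 0.5618 -0.1535  0.0012] 0.63 [250 202]
side blue_tub_mid [ 0.7436 -0.2832  0.0202] 0.54 [345 202]
side beaker_mid [ 0.3708 -0.1267  0.0417] 0.8 [166 195]
1.4 [0.1983 0.5663 0.2562] [[-0.9438  0.3305 -0.0001]
 [ 0.3305  0.9438 -0.0001]
 [ 0.     -0.0001 -1.    ]]
```

Run:
```python
import cv2
a=cv2.imread("pics/scene0.png")[130:330,150:420];b=cv2.imread("pics/side0.png")[150:290,110:380]
a=cv2.resize(a,None,fx=2.7,fy=2.7,interpolation=2)
cv2.imwrite("pics/a.png",a);cv2.imwrite("pics/b.png",cv2.resize(b,None,fx=2.9,fy=2.9,interpolation=2))
```

```text
(no output)
```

View pics/a.png

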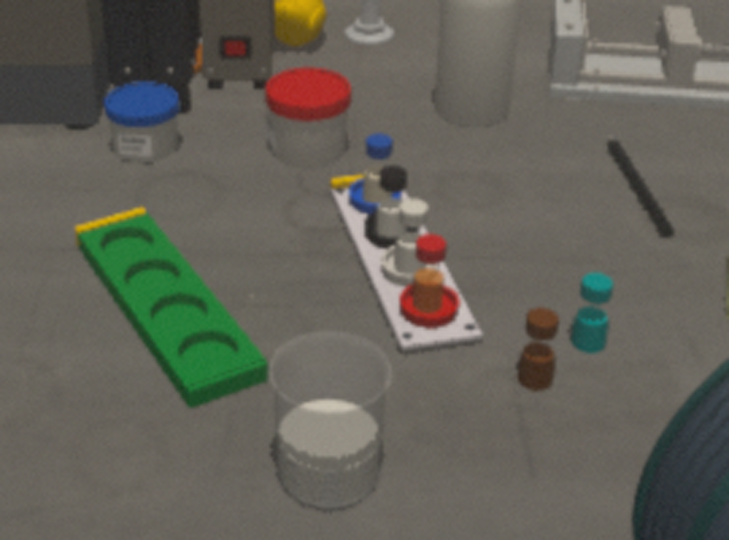

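View pics/b.png

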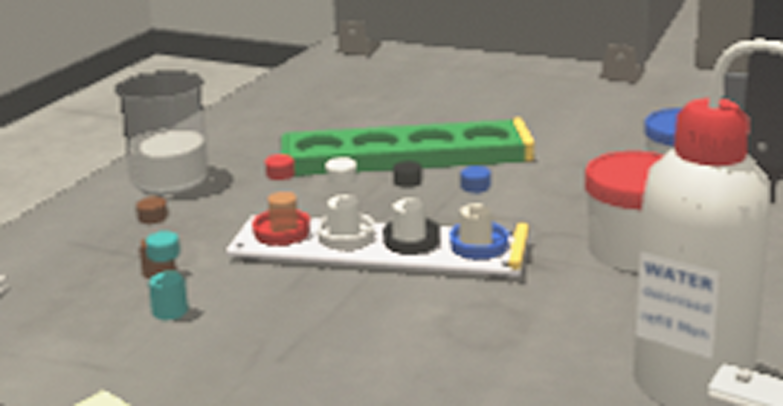

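Both views show the rack order from the yellow end as blue, black, white, red (side crop x≈478, 410, 343, 281). The tray's yellow end is away from the robot (scene crop 110,220), and the brown and turquoise vials at crop 540,350 and 592,310 are decoys.

```bash
cat >> h.py <<'E'
def cloud(f):
    K=np.array(f["K"]);v,u=np.mgrid[0:384,0:512];z=f["range_z"]
    P=np.stack([(u-K[0,2])/K[0,0]*z,(v-K[1,2])/K[1,1]*z,z],-1)
    return P@np.array(f["attitude"]).T+np.array(f["origin"])
def wrist():
    s=env.read_state();f=env.grab_frame("wrist");T=np.array(f["T_tool_cam"]);R=np.array(s["eef_rot"])
    f["attitude"]=R@T[:3,:3];f["origin"]=R@T[:3,3]+np.array(s["ee_pos"]);return f
def rect(P):
    (c,wh,a)=cv2.minAreaRect(P[:,:2].astype(np.float32)*1000)
    b=cv2.boxPoints((c,wh,a));e=[b[1]-b[0],b[2]-b[1]];l=max(e,key=np.linalg.norm)
    return np.array(c),np.array(wh),np.degrees(np.arctan2(l[1],l[0]))
def masks(f):
    h=cv2.cvtColor(f["pixels"],cv2.COLOR_BGR2HSV);H,S,V=[h[...,i].astype(int) for i in range(3)]
    return H,S,V
E
python3 - <<'E'
from h import *
np.set_printoptions(precision=4,suppress=True)
for n in ["scene","side"]:
    f=env.grab_frame(n);P=cloud(f);H,S,V=masks(f)
    near=(np.abs(P[...,0]-.56)<.15)&(np.abs(P[...,1]+.155)<.11)
    m=(H>45)&(H<75)&(S>120)&(np.abs(P[...,2]-.016)<.004)&near
    print(n,m.sum(),rect(P[m]))
    y=(H>20)&(H<33)&(S>140)&(P[...,0]>.5)&(P[...,0]<.72)&(P[...,1]<-.1)&(P[...,1]>-.42)&(P[...,2]<.03)
    for s in [1,0]:
        q=y&((P[...,1]>-.27)==bool(s)); print("yellow",q.sum(),P[q].mean(0) if q.any() else 0)
    r=env.masks_of("rack",f)[0]["region"]&(np.abs(P[...,2]-.010)<.003); print("rack",r.sum(),rect(P[r]))
E
```

```text
scene 1286 (array([ 555.4368, -151.9928]), array([ 56.503 , 197.7067]), np.float32(-15.190116))
yellow 78 [ 0.6538 -0.1782  0.0172]
yellow 32 [ 0.571  -0.3432  0.0158]
rack 587 (array([ 479.4754, -306.5817]), array([ 55.2536, 196.1314]), np.float32(-31.648726))
side 206 (array([ 556.0306, -157.0782]), array([ 51.5269, 190.9385]), np.float32(-13.450447))
yellow 9 [ 0.6481 -0.2028  0.0118]
yellow 10 [ 0.5543 -0.3766  0.015 ]
rack 611 (array([ 482.3008, -312.0264]), array([ 55.7952, 197.6429]), np.float32(-32.078503))
```

View pics/scene0.png

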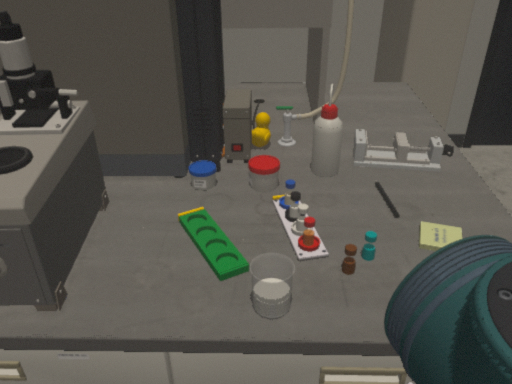

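The scene view shows a large box at left (px 0–105, 100–310) that may lie on my path from the start pose; the dark green link at right belongs to the robot. I'll measure the box before swinging.

Run:
```python
from h import *
np.set_printoptions(precision=3,suppress=True)
f=env.grab_frame("scene");P=cloud(f)
for u,v in [(98,115),(104,200),(60,300),(30,200),(10,195),(45,190),(20,45),(5,240),(70,100),(65,110),(200,90),(238,140),(328,120),(331,95),(345,60),(400,320)]: print(u,v,P[v,u])
for z0,z1 in [(.05,.1),(.1,.2),(.2,.3),(.3,.6)]:
    m=(P[...,2]>z0)&(P[...,2]<z1)&(P[...,1]>-.5)&(P[...,0]<.85)&(f["range_z"]>0); q=P[m]; q=q[(q[:,1]>-.1)]; print(z0,len(q),q.min(0) if len(q) else 0,q.max(0) if len(q) else 0)
```

```text
98 115 [ 0.891 -0.131  0.168]
104 200 [ 0.801 -0.068  0.026]
60 300 [0.595 0.12  0.019]
30 200 [0.597 0.117 0.202]
10 195 [0.608 0.136 0.214]
45 190 [0.629 0.086 0.191]
20 45 [0.776 0.021 0.36 ]
5 240 [0.611 0.161 0.15 ]
70 100 [ 0.773 -0.035  0.258]
65 110 [ 0.765 -0.02   0.246]
200 90 [ 0.779 -0.318  0.203]
238 140 [ 0.755 -0.401  0.066]
328 120 [ 0.581 -0.511  0.135]
331 95 [ 0.589 -0.525  0.186]
345 60 [ 0.686 -0.701  0.206]
400 320 [0.106 0.017 0.277]
0.05 3449 [ 0.345 -0.1    0.05 ] [0.827 0.187 0.1  ]
0.1 6371 [ 0.58  -0.096  0.1  ] [0.829 0.179 0.2  ]
0.2 12819 [ 0.044 -0.093  0.2  ] [0.849 0.155 0.3  ]
0.3 13047 [ 0.024 -0.079  0.3  ] [0.829 0.065 0.408]
```

>>> step_arm --pt "-18.4 -21.7 0 0 0 0.22 0" --pt "-18.4 -21.7 0 0 0 0.22 0" --pt "-18.4 -21.7 0 0 0 0.22 0" --pt "-18.4 -21.7 0 0 0 0.22 0" --pt "-18.4 -21.7 0 0 0 0.22 0" --pt "-18.4 -21.7 0 0 0 0.22 0" --pt "-39.6 -42.9 0 0 0 0.22 0" --pt "-39.6 -42.9 0 0 0 0.22 0" --pt "-39.6 -42.9 0 0 0 0.22 0" --pt "-39.6 -42.9 0 0 0 0.22 0" --pt "-39.6 -42.9 0 0 0 0.22 0" --pt "-39.6 -42.9 0 0 0 0.22 0" --pt "-45.3 -62.1 0 0 0 0.22 0" --pt "-45.3 -62.1 0 0 0 0.22 0" --pt "-45.3 -62.1 0 0 0 0.22 0" --pt "-45.3 -62.1 0 0 0 0.22 0" --pt "-52.4 -70.3 0 0 0 0.22 0" --pt "-52.4 -70.3 0 0 0 0.22 0" --pt "-52.4 -70.3 0 0 0 0.22 0" --pt "-52.4 -70.3 0 0 0 0.22 0"

```text
time_s: 3.65
ee_pos: [0.4609, -0.272, 0.256]
eef_rot: [[-0.848, 0.53, -0.0], [0.53, 0.848, -0.0], [0.0, -0.0, -1.0]]
force: [-0.3, 0.8, 0.1]
grip_width: 0.0855
finger_force: 0.0
```

```bash
cat > look.py <<'E'
from h import *
import sys
np.set_printoptions(precision=4,suppress=True)
s=env.read_state();f=wrist();print(s["time_s"],s["ee_pos"],s["eef_rot"],s["joints"],s["grip_width"],s["force"])
cv2.imwrite(f"pics/{sys.argv[1]}.png",f["pixels"])
P=cloud(f);H,S,V=masks(f)
m=(H>45)&(H<75)&(S>120)&(np.abs(P[...,2]-.016)<.004)
if m.sum()>50: print("tray",m.sum(),rect(P[m]))
ns=["vial_red_mid","vial_blue_mid","vial_black_mid","vial_white_mid","cup_red","cup_blue","cup_black","cup_white","rack","tray"]
for t in ns:
    for d in env.place_of(t,f)[:2]: print(t,np.array(d["point"]),round(d["p"],2))
r=env.masks_of("rack",f)
if r:
    r=r[0]["region"]&(np.abs(P[...,2]-.010)<.003); print("rack",r.sum(),rect(P[r]))
# cap tops: world z within 62..70 mm
c=(np.abs(P[...,2]-.066)<.004).astype(np.uint8)
n,l,st,_=cv2.connectedComponentsWithStats(c)
for i in range(1,n):
    if st[i,4]>30: q=P[l==i]; print("cap",st[i,4],(q.min(0)+q.max(0))/2,q.mean(0),np.ptp(q,0),f["pixels"][l==i].mean(0))
E
python3 look.py w1
```

```text
3.65 [ 0.4609 -0.272   0.256 ] [[-0.8478  0.5304 -0.0001]
 [ 0.5304  0.8478 -0.    ]
 [ 0.     -0.0001 -1.    ]] [-37.9399  15.2429  94.5431  -0.0032  70.2154 -95.9069] 0.0855483409999802 [-0.297   0.7953  0.1219]
tray 3415 (array([ 556.1661, -154.6246]), array([ 55.9762, 195.4039]), np.float32(-15.328557))
vial_red_mid [ 0.426  -0.2728  0.039 ] 0.71
vial_red_mid [ 0.6446 -0.3767  0.0308] 0.21
vial_blue_mid [ 0.5375 -0.3484  0.0416] 0.75
vial_black_mid [ 0.5039 -0.3174  0.041 ] 0.91
vial_black_mid [ 0.6443 -0.3764  0.0296] 0.44
vial_white_mid [ 0.3364 -0.3288  0.0226] 0.96
vial_white_mid [ 0.4645 -0.2975  0.0406] 0.93
cup_red [ 0.4242 -0.2734  0.0104] 0.7
cup_blue [ 0.5407 -0.3462  0.0137] 0.69
cup_black [ 0.501  -0.3202  0.0075] 0.78
cup_black [ 0.6444 -0.3738  0.032 ] 0.31
cup_white [ 0.4651 -0.2982  0.0124] 0.75
cup_white [ 0.488  -0.3124 -0.0012] 0.65
rack [ 0.484  -0.3142 -0.0045] 0.64
tray [ 0.5566 -0.1499 -0.0011] 0.84
rack 2359 (array([ 479.2456, -309.2167]), array([ 55.1778, 192.9151]), np.float32(-31.77368))
cap 148 [ 0.3802 -0.1075  0.066 ] [ 0.3797 -0.0994  0.0659] [0.04 
[... 232 characters left out ...]
0.0048] [ 54.3248  54.9274 187.953 ]
cap 210 [ 0.4613 -0.2976  0.0648] [ 0.4607 -0.2974  0.0658] [0.0198 0.0191 0.0054] [251.9762 253.4048 254.1143]
cap 193 [ 0.5001 -0.3207  0.0648] [ 0.4996 -0.3203  0.0657] [0.0198 0.019  0.0055] [46.3057 42.2798 42.7876]
cap 181 [ 0.5376 -0.3472  0.0649] [ 0.5372 -0.3463  0.0657] [0.0197 0.0199 0.0056] [141.6796  82.3702  55.7238]
cap 99 [ 0.8175 -0.08    0.066 ] [ 0.8189 -0.0815  0.0657] [0.0235 0.0185 0.0078] [76.9798 80.3131 85.3636]
cap 139 [ 0.5666 -0.6225  0.0649] [ 0.5655 -0.6192  0.0632] [0.0322 0.053  0.0057] [240.8417 243.6547 246.9712]
cap 36 [ 0.5908 -0.6536  0.0649] [ 0.5898 -0.6538  0.0647] [0.0116 0.0127 0.0058] [219.0833 224.3333 231.0833]
```

View pics/w1.png

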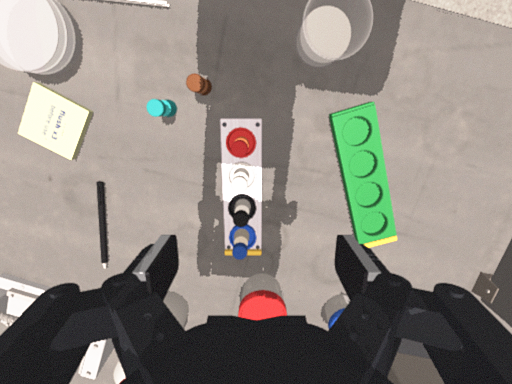

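The wrist view shows the rack from the yellow bar (240,253) upward as blue, black, white, red. The tray's yellow end is at (380,241), with wells at (375,222), (368,194), (362,163) and (356,130).

```bash
cat > wells.py <<'E'
from h import *
np.set_printoptions(precision=4,suppress=True)
f=wrist();P=cloud(f);H,S,V=masks(f)
g=((H>45)&(H<75)&(S>120)).astype(np.uint8)
w=(g>0)&(P[...,2]<.010)&(P[...,2]>.003)
c=np.array([.557,-.154]);a=np.radians(-15.3);d=np.array([np.cos(a),np.sin(a)]);n=np.array([-d[1],d[0]])
q=P[...,:2]-c;s=q@d;t=q@n;w&=(np.abs(s)<.095)&(np.abs(t)<.024)
N,l,st,_=cv2.connectedComponentsWithStats(w.astype(np.uint8))
for i in range(1,N):
    if st[i,4]>40: k=l==i; print(st[i,4],P[k].mean(0),"s",s[k].min(),s[k].max(),"t",t[k].min(),t[k].max())
y=(H>20)&(H<33)&(S>140)&(np.abs(P[...,2]-.018)<.006)
for b in (1,0):
    k=y&((P[...,1]>-.27)==bool(b)); print("yellow",k.sum(),P[k].mean(0))
print(env.read_state()["time_s"])
E
python3 wells.py
```

```text
605 [ 0.4934 -0.1347  0.0062] s -0.08462354037776312 -0.0482379863154447 t -0.01662328969206667 0.019009270695377938
535 [ 0.5387 -0.1469  0.0062] s -0.03758064216341751 -0.0019478397128895035 t -0.01610407771114255 0.01887380413260082
475 [ 0.5839 -0.1595  0.0063] s 0.00936882738043869 0.04415226591004459 t -0.016260396170136714 0.018710747237452877
422 [ 0.6288 -0.1717  0.0064] s 0.05704224537572266 0.09041590295593492 t -0.01660829865291808 0.01892844460483885
yellow 33 [ 0.6523 -0.1769  0.0165]
yellow 75 [ 0.5639 -0.3561  0.0165]
4.3
```

>>> step_arm --pt "-10.5 -2.3 6 0 0 0 0" --pt "-10.5 -2.3 8 0 0 0 0" --pt "-10.5 -2.3 10 0 0 0 0" --pt "-10.5 -2.3 13 0 0 0 0" --pt "-10.5 -2.3 16 0 0 0 0" --pt "-10.5 -2.3 18 0 0 0 0" --pt "-10.5 -2.3 19.2 0 0 0 0" --pt "-10.5 -2.3 19.8 0 0 0 0" --pt "-10.5 -2.3 19.8 0 0 0 0" --pt "-10.5 -2.3 19.8 0 0 0 255" --pt "-10.5 -2.3 19.8 0 0 0 255" --pt "-10.5 -2.3 19.8 0 0 0 255" --pt "-10.5 -2.3 19.8 0 0 0 255" --pt "-10.5 -2.3 19.8 0 0 0 255" --pt "-10.5 -2.3 19.8 0 0 0 255" --pt "-10.5 -2.3 19.8 0 0 0 255" --force 25

```text
time_s: 5.9
ee_pos: [0.5378, -0.3457, 0.0589]
eef_rot: [[-0.849, 0.528, 0.001], [0.528, 0.849, -0.001], [-0.001, -0.0, -1.0]]
force: [-0.2, 1.0, 5.3]
grip_width: 0.0211
finger_force: 25.2
```

>>> step_arm --pt "0 0 -1 0 0 0 255" --pt "0 0 -3 0 0 0 255" --pt "0 0 -6 0 0 0 255" --pt "0 0 -9 0 0 0 255" --pt "2 2 -9 0 0 -0.06 255" --pt "5 5.2 -9 0 0 -0.12 255" --pt "8 8.3 -9 0 0 -0.18 255" --pt "11 11.4 -9 0 0 -0.24 255" --pt "13.5 14 -9 0 0 -0.29 255" --pt "15 15.5 -9 0 0 -0.29 255" --pt "15 15.5 -9 0 0 -0.29 255" --pt "15 15.5 -9 0 0 -0.29 255"

```text
time_s: 7.1
ee_pos: [0.4925, -0.1346, 0.1488]
eef_rot: [[-0.965, 0.263, 0.001], [0.263, 0.965, -0.001], [-0.001, -0.001, -1.0]]
force: [-0.2, -0.4, -0.2]
grip_width: 0.0212
finger_force: 24.7
```

Run:
```python
from h import *
np.set_printoptions(precision=4,suppress=True)
s=env.read_state();print(s["ee_pos"],s["eef_rot"],s["grip_width"],s["force"])
f=env.grab_frame("side");cv2.imwrite("pics/s1.png",cv2.resize(f["pixels"][100:300,100:380],None,fx=2.5,fy=2.5))
print([(d["point"],d["p"]) for d in env.place_of("vial_blue_mid",f)][:2])
```

```text
[ 0.4925 -0.1346  0.1488] [[-0.9649  0.2626  0.0008]
 [ 0.2626  0.9649 -0.0008]
 [-0.001  -0.0006 -1.    ]] 0.021245792850957866 [-0.2145 -0.3777 -0.2418]
[([0.4949, -0.1377, 0.1253], 0.51)]
```

View pics/s1.png

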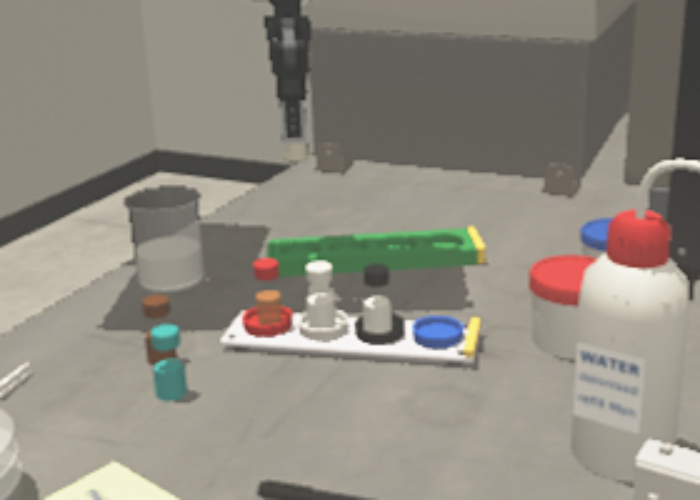

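The blue vial hangs upright in the fingers at (295,145) and its cup is empty. Now I'll lower it.

>>> step_arm --pt "0 0 4 0 0 0 255" --pt "0 0 7 0 0 0 255" --pt "0 0 8.5 0 0 0 255" --pt "0 0 9.2 0 0 0 255" --pt "0 0 9.5 0 0 0 255" --pt "0 0 9.7 0 0 0 255" --pt "0 0 9.7 0 0 0 255" --pt "0 0 9.7 0 0 0 255"

```text
time_s: 8.0
ee_pos: [0.4927, -0.1349, 0.052]
eef_rot: [[-0.965, 0.264, 0.001], [0.264, 0.965, -0.001], [-0.001, -0.0, -1.0]]
force: [0.1, 0.3, -0.2]
grip_width: 0.0214
finger_force: 24.7
```

>>> step_arm --pt "0 0 0.05 0 0 0 255" --pt "0 0 0.1 0 0 0 255" --pt "0 0 0.1 0 0 0 255"

```text
time_s: 8.3
ee_pos: [0.4925, -0.1347, 0.0509]
eef_rot: [[-0.965, 0.263, 0.001], [0.263, 0.965, -0.001], [-0.001, -0.0, -1.0]]
force: [-0.4, 0.3, 4.6]
grip_width: 0.0214
finger_force: 25.2
```

>>> step_arm --pt "0 0 0 0 0 0 180" --pt "0 0 0 0 0 0 165" --pt "0 0 0 0 0 0 140" --pt "0 0 0 0 0 0 100" --pt "0 0 0 0 0 0 100" --pt "0 0 -2 0 0 0 60" --pt "0 0 -6 0 0 0 0" --pt "0 0 -10 0 0 0 0" --pt "-1.6 -5 -12 0 0 0.1 0" --pt "-3 -9.5 -13 0 0 0.2 0" --pt "-4.4 -14 -13 0 0 0.29 0" --pt "-5.6 -17.7 -13 0 0 0.29 0" --pt "-5.6 -17.7 -13 0 0 0.29 0" --pt "-5.6 -17.7 -13 0 0 0.29 0"

```text
time_s: 9.7
ee_pos: [0.4989, -0.3206, 0.1799]
eef_rot: [[-0.848, 0.53, -0.001], [0.53, 0.848, 0.001], [0.001, 0.0, -1.0]]
force: [-0.3, -0.0, -0.4]
grip_width: 0.0852
finger_force: 0.0
```

```bash
sed -i '/^ns=/,/^# cap/d' look.py; sed -i 's/-.066)<.004/-.062)<.007/' look.py; python3 look.py w2
```

```text
9.7 [ 0.4989 -0.3206  0.1799] [[-0.8479  0.5301 -0.0006]
 [ 0.5301  0.8479  0.0008]
 [ 0.001   0.0004 -1.    ]] [-39.4018  24.4219  92.3233   0.0146  63.3123 -97.3962] 0.08521468777064563 [-0.3016 -0.0192 -0.3724]
tray 6186 (array([ 556.1299, -154.6568]), array([ 56.7053, 195.0107]), np.float32(-15.153993))
cap 514 [ 0.4926 -0.1363  0.0576] [ 0.4923 -0.1371  0.0578] [0.0194 0.02   0.005 ] [162.3268  94.0992  60.8813]
cap 480 [ 0.4248 -0.2741  0.0619] [ 0.4249 -0.2741  0.0658] [0.0194 0.0193 0.0118] [ 61.45    62.6729 213.2958]
cap 415 [ 0.4609 -0.2978  0.0615] [ 0.4607 -0.2976  0.0658] [0.0191 0.0194 0.0124] [216.4241 225.2361 233.8771]
cap 397 [ 0.5002 -0.3208  0.0618] [ 0.4989 -0.3201  0.0653] [0.0204 0.0196 0.0126] [73.1285 73.2015 77.0025]
cap 1129 [ 0.6344 -0.3726  0.0584] [ 0.6259 -0.3662  0.0587] [0.0543 0.0612 0.0067] [ 65.9203  66.4987 210.473 ]
cap 56 [ 0.579  -0.6234  0.0586] [ 0.5789 -0.6239  0.0591] [0.0163 0.0217 0.007 ] [172.7321 176.25   182.0893]
cap 257 [ 0.7967 -0.273   0.062 ] [ 0.7933 -0.2713  0.0611] [0.0182 0.0281 0.0139] [89.0195 87.8949 91.463 ]
cap 83 [ 0.7898 -0.3031  0.0588] [ 0.7887 -0.3036  0.0579] [0.0204 0.0184 0.0075] [60.6265 60.506  63.1928]
```

View pics/w2.png

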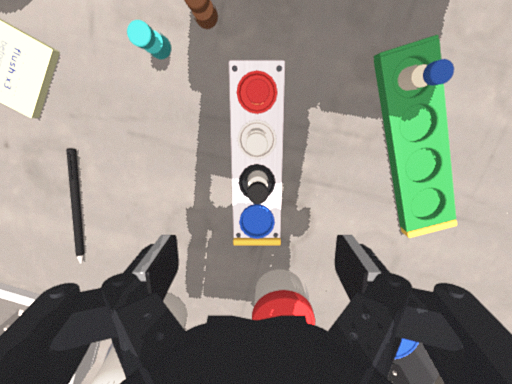

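The blue vial stands upright in the far well at (410,75). Next is the black one.

>>> step_arm --pt "0 0 4 0 0 0 0" --pt "0 0 8 0 0 0 0" --pt "0 0 10.5 0 0 0 0" --pt "0 0 11.6 0 0 0 0" --pt "0 0 12.2 0 0 0 0" --pt "0 0 12.2 0 0 0 0" --pt "0 0 12.2 0 0 0 255" --pt "0 0 12.2 0 0 0 255" --pt "0 0 12.2 0 0 0 255" --pt "0 0 12.2 0 0 0 255" --pt "0 0 12.2 0 0 0 255" --pt "0 0 12.2 0 0 0 255" --pt "0 0 12.2 0 0 0 255"

```text
time_s: 11.05
ee_pos: [0.4997, -0.3204, 0.0589]
eef_rot: [[-0.849, 0.529, 0.001], [0.529, 0.849, -0.001], [-0.001, -0.0, -1.0]]
force: [-1.3, 0.7, 6.3]
grip_width: 0.0212
finger_force: 25.9
```

>>> step_arm --pt "0 0 -1 0 0 0 255" --pt "0 0 -3 0 0 0 255" --pt "0 0 -6 0 0 0 255" --pt "0 0 -9 0 0 0 255" --pt "1.4 4 -9 0 0 -0.06 255" --pt "2.6 7.5 -9 0 0 -0.12 255" --pt "3.8 11 -9 0 0 -0.18 255" --pt "5 14.5 -9 0 0 -0.24 255" --pt "5.9 16.7 -9 0 0 -0.29 255" --pt "5.9 16.7 -9 0 0 -0.29 255" --pt "5.9 16.7 -9 0 0 -0.29 255" --pt "5.9 16.7 -6 0 0 -0.29 255" --pt "5.9 16.7 -3 0 0 -0.29 255" --pt "5.9 16.7 -1 0 0 -0.29 255" --pt "5.9 16.7 0 0 0 -0.29 255" --pt "5.9 16.7 0.4 0 0 -0.29 255" --pt "5.9 16.7 0.7 0 0 -0.29 255" --pt "5.9 16.7 0.75 0 0 -0.29 255" --pt "5.9 16.7 0.8 0 0 -0.29 255" --pt "5.9 16.7 0.8 0 0 -0.29 255"

```text
time_s: 13.05
ee_pos: [0.5381, -0.1473, 0.051]
eef_rot: [[-0.965, 0.264, 0.001], [0.264, 0.965, -0.001], [-0.001, -0.0, -1.0]]
force: [1.0, 0.2, -0.3]
grip_width: 0.0211
finger_force: 25.5
```

>>> step_arm --pt "0 0 0.05 0 0 0 255" --pt "0 0 0.05 0 0 0 255"

```text
time_s: 13.25
ee_pos: [0.5382, -0.1473, 0.0509]
eef_rot: [[-0.965, 0.263, 0.001], [0.263, 0.965, -0.001], [-0.001, -0.0, -1.0]]
force: [-1.0, 0.7, 6.5]
grip_width: 0.0209
finger_force: 26.0
```

>>> step_arm --pt "0 0 0 0 0 0 180" --pt "0 0 0 0 0 0 165" --pt "0 0 0 0 0 0 140" --pt "0 0 0 0 0 0 100" --pt "0 0 0 0 0 0 100" --pt "0 0 -2 0 0 0 60" --pt "0 0 -6 0 0 0 0" --pt "0 0 -10 0 0 0 0" --pt "1 -4.7 -11 0 0 0.1 0" --pt "2 -9.2 -11 0 0 0.2 0" --pt "2.9 -13.5 -11 0 0 0.29 0" --pt "3.5 -16.5 -11 0 0 0.29 0" --pt "3.5 -16.5 -11 0 0 0.29 0" --pt "3.5 -16.5 -11 0 0 0.29 0"

```text
time_s: 14.65
ee_pos: [0.46, -0.2973, 0.1597]
eef_rot: [[-0.848, 0.53, -0.0], [0.53, 0.848, 0.0], [0.0, 0.0, -1.0]]
force: [0.8, 0.3, -0.2]
grip_width: 0.0856
finger_force: 0.0
```

```bash
python3 look.py w3
```

```text
14.65 [ 0.46   -0.2973  0.1597] [[-0.8479  0.5301 -0.0001]
 [ 0.5301  0.8479  0.0005]
 [ 0.0003  0.0004 -1.    ]] [-40.1166  22.5006  99.2624   0.0232  58.2577 -98.1153] 0.08563668833109139 [ 0.7827  0.2723 -0.235 ]
tray 5787 (array([ 556.0768, -154.5353]), array([ 56.8184, 195.7221]), np.float32(-15.573776))
cap 427 [ 0.3879 -0.1412  0.062 ] [ 0.389  -0.1476  0.0619] [0.0279 0.0285 0.014 ] [179.8314 187.0796 198.9672]
cap 520 [ 0.4925 -0.1362  0.0575] [ 0.492  -0.1369  0.0578] [0.0196 0.0205 0.0049] [169.2058  98.9731  64.0385]
cap 506 [ 0.4248 -0.2741  0.0615] [ 0.4244 -0.2739  0.0657] [0.0195 0.0193 0.0126] [ 66.4328  67.4881 217.2866]
cap 437 [ 0.5378 -0.1483  0.0576] [ 0.5373 -0.1487  0.0579] [0.0196 0.0198 0.005 ] [69.6979 71.714  73.595 ]
cap 468 [ 0.4608 -0.2978  0.0619] [ 0.4598 -0.2971  0.0652] [0.0195 0.0196 0.0121] [230.75   235.2735 239.6838]
cap 37 [ 0.5558 -0.5334  0.0607] [ 0.557  -0.5321  0.0592] [0.0099 0.0139 0.0114] [155.5946 162.5946 172.2162]
```

Black is standing (cap top 58 mm at 0.538, -0.148). Now white: down 10.2 cm and grip.

>>> step_arm --pt "0 0 4 0 0 0 0" --pt "0 0 7 0 0 0 0" --pt "0 0 9 0 0 0 0" --pt "0 0 10.2 0 0 0 0" --pt "0 0 10.2 0 0 0 0" --pt "0 0 10.2 0 0 0 255" --pt "0 0 10.2 0 0 0 255" --pt "0 0 10.2 0 0 0 255" --pt "0 0 10.2 0 0 0 255" --pt "0 0 10.2 0 0 0 255" --pt "0 0 10.2 0 0 0 255" --pt "0 0 10.2 0 0 0 255"

```text
time_s: 15.9
ee_pos: [0.4607, -0.2974, 0.0586]
eef_rot: [[-0.849, 0.529, 0.001], [0.529, 0.849, -0.001], [-0.001, -0.0, -1.0]]
force: [-0.2, 0.4, 6.2]
grip_width: 0.0211
finger_force: 26.1
```

>>> step_arm --pt "0 0 -1 0 0 0 255" --pt "0 0 -3 0 0 0 255" --pt "0 0 -6 0 0 0 255" --pt "0 0 -9 0 0 0 255" --pt "-0.7 4 -9 0 0 -0.06 255" --pt "-1.4 8 -9 0 0 -0.12 255" --pt "-2.1 12 -9 0 0 -0.18 255" --pt "-2.8 16 -9 0 0 -0.24 255" --pt "-3.2 18.2 -9 0 0 -0.29 255" --pt "-3.2 18.2 -9 0 0 -0.29 255" --pt "-3.2 18.2 -9 0 0 -0.29 255" --pt "-3.2 18.2 -6 0 0 -0.29 255" --pt "-3.2 18.2 -3 0 0 -0.29 255" --pt "-3.2 18.2 -1 0 0 -0.29 255" --pt "-3.2 18.2 0 0 0 -0.29 255" --pt "-3.2 18.2 0.4 0 0 -0.29 255" --pt "-3.2 18.2 0.7 0 0 -0.29 255" --pt "-3.2 18.2 0.8 0 0 -0.29 255" --pt "-3.2 18.2 0.85 0 0 -0.29 255" --pt "-3.2 18.2 0.85 0 0 -0.29 255"

```text
time_s: 17.9
ee_pos: [0.5841, -0.16, 0.0506]
eef_rot: [[-0.965, 0.263, 0.001], [0.263, 0.965, -0.001], [-0.001, -0.001, -1.0]]
force: [-2.6, -1.9, 5.4]
grip_width: 0.0212
finger_force: 26.0
```

>>> step_arm --pt "0 0 0 0 0 0 180" --pt "0 0 0 0 0 0 165" --pt "0 0 0 0 0 0 140" --pt "0 0 0 0 0 0 100" --pt "0 0 0 0 0 0 100" --pt "0 0 -2 0 0 0 60" --pt "0 0 -6 0 0 0 0" --pt "0 0 -10 0 0 0 0" --pt "3 -3.7 -11 0 0 0.1 0" --pt "6 -7.4 -11 0 0 0.2 0" --pt "9 -11.1 -11 0 0 0.29 0" --pt "12.4 -15.2 -11 0 0 0.29 0" --pt "12.4 -15.2 -11 0 0 0.29 0" --pt "12.4 -15.2 -11 0 0 0.29 0"

```text
time_s: 19.3
ee_pos: [0.4232, -0.2741, 0.1595]
eef_rot: [[-0.847, 0.531, 0.0], [0.531, 0.847, 0.0], [-0.0, 0.0, -1.0]]
force: [0.2, -0.7, 0.2]
grip_width: 0.0854
finger_force: 0.0
```

```bash
python3 look.py w4
```

```text
19.3 [ 0.4232 -0.2741  0.1595] [[-0.8474  0.531   0.0002]
 [ 0.531   0.8474  0.    ]
 [-0.0002  0.0002 -1.    ]] [-40.7884  19.4    104.6503   0.0119  55.9423 -98.7245] 0.08544569026019655 [ 0.2428 -0.6648  0.2477]
tray 3734 (array([ 546.9727, -152.183 ]), array([ 56.0373, 177.2498]), np.float32(-15.497382))
cap 893 [ 0.3799 -0.1126  0.062 ] [ 0.3827 -0.1017  0.0621] [0.0417 0.038  0.014 ] [150.6685 156.5946 166.2352]
cap 524 [ 0.3696 -0.1452  0.062 ] [ 0.3676 -0.1511  0.0621] [0.0554 0.0211 0.014 ] [187.3511 194.7844 206.9885]
cap 441 [ 0.4924 -0.1358  0.0573] [ 0.4918 -0.1368  0.0579] [0.0201 0.0203 0.0045] [241.2857 153.4286  95.127 ]
cap 472 [ 0.4247 -0.274   0.0615] [ 0.4237 -0.2735  0.0652] [0.02   0.0194 0.0123] [ 75.7691  76.8475 219.1653]
cap 380 [ 0.5375 -0.148   0.0575] [ 0.5369 -0.1486  0.0578] [0.019  0.0198 0.0047] [70.1921 72.7342 73.8526]
cap 332 [ 0.5842 -0.1607  0.0574] [ 0.5827 -0.1611  0.0578] [0.0207 0.0195 0.0047] [250.     251.1295 252.1024]
```

>>> step_arm --pt "-0.1 0.1 4 0 0 0 0" --pt "-0.1 0.1 7 0 0 0 0" --pt "-0.1 0.1 9 0 0 0 0" --pt "-0.1 0.1 10.2 0 0 0 0" --pt "-0.1 0.1 10.2 0 0 0 0" --pt "-0.1 0.1 10.2 0 0 0 255" --pt "-0.1 0.1 10.2 0 0 0 255" --pt "-0.1 0.1 10.2 0 0 0 255" --pt "-0.1 0.1 10.2 0 0 0 255" --pt "-0.1 0.1 10.2 0 0 0 255" --pt "-0.1 0.1 10.2 0 0 0 255" --pt "-0.1 0.1 10.2 0 0 0 255"

```text
time_s: 20.55
ee_pos: [0.4257, -0.2735, 0.0581]
eef_rot: [[-0.849, 0.529, 0.001], [0.529, 0.849, -0.001], [-0.001, -0.0, -1.0]]
force: [-0.2, 0.2, 6.4]
grip_width: 0.0209
finger_force: 25.1
```

>>> step_arm --pt "0 0 -1 0 0 0 255" --pt "0 0 -3 0 0 0 255" --pt "0 0 -6 0 0 0 255" --pt "0 0 -9 0 0 0 255" --pt "-2.2 3.6 -9 0 0 -0.06 255" --pt "-4.4 7.2 -9 0 0 -0.12 255" --pt "-6.6 10.8 -9 0 0 -0.18 255" --pt "-8.8 14.4 -9 0 0 -0.24 255" --pt "-11 18 -9 0 0 -0.29 255" --pt "-11.9 19.4 -9 0 0 -0.29 255" --pt "-11.9 19.4 -9 0 0 -0.29 255" --pt "-11.9 19.4 -9 0 0 -0.29 255" --pt "-11.9 19.4 -6 0 0 -0.29 255" --pt "-11.9 19.4 -3 0 0 -0.29 255" --pt "-11.9 19.4 -1 0 0 -0.29 255" --pt "-11.9 19.4 0 0 0 -0.29 255" --pt "-11.9 19.4 0.4 0 0 -0.29 255" --pt "-11.9 19.4 0.7 0 0 -0.29 255" --pt "-11.9 19.4 0.8 0 0 -0.29 255" --pt "-11.9 19.4 0.85 0 0 -0.29 255"

```text
time_s: 22.55
ee_pos: [0.6294, -0.1718, 0.0501]
eef_rot: [[-0.965, 0.264, 0.001], [0.264, 0.965, -0.001], [-0.002, -0.001, -1.0]]
force: [-1.3, -0.2, 7.3]
grip_width: 0.0215
finger_force: 25.3
```

>>> step_arm --pt "0 0 0 0 0 0 180" --pt "0 0 0 0 0 0 165" --pt "0 0 0 0 0 0 140" --pt "0 0 0 0 0 0 100" --pt "0 0 0 0 0 0 100" --pt "0 0 -2 0 0 0 60" --pt "0 0 -6 0 0 0 0" --pt "0 0 -10 0 0 0 0" --pt "4 -3 -14 0 0 0 0" --pt "8 -6 -18 0 0 0 0" --pt "12 -8 -20 0 0 0 0" --pt "14 -8 -20 0 0 0 0" --pt "14 -8 -20 0 0 0 0" --pt "14 -8 -20 0 0 0 0"

```text
time_s: 23.95
ee_pos: [0.4725, -0.2117, 0.2495]
eef_rot: [[-0.964, 0.265, 0.001], [0.265, 0.964, -0.001], [-0.002, -0.0, -1.0]]
force: [-0.0, -1.0, -0.3]
grip_width: 0.0853
finger_force: 0.0
```

```bash
python3 look.py w5
```

```text
23.95 [ 0.4725 -0.2117  0.2495] [[-0.9643  0.2649  0.0015]
 [ 0.2649  0.9643 -0.0007]
 [-0.0016 -0.0003 -1.    ]] [ -31.7874   14.1357   97.1427    0.0099   68.6274 -106.4324] 0.08534644152597488 [-0.0327 -0.9648 -0.3406]
tray 2595 (array([ 555.8369, -154.4263]), array([ 55.0057, 194.9203]), np.float32(-15.387836))
cap 356 [ 0.3707 -0.1184  0.062 ] [ 0.3619 -0.1057  0.0623] [0.0581 0.0479 0.0139] [130.0534 135.0843 143.8989]
cap 215 [ 0.4926 -0.136   0.0579] [ 0.4924 -0.1361  0.0579] [0.0193 0.0193 0.0058] [236.8419 145.7581  85.4279]
cap 196 [ 0.5382 -0.148   0.0575] [ 0.5378 -0.148   0.0579] [0.0197 0.019  0.0045] [64.551  73.5867 65.5969]
cap 171 [ 0.584  -0.1608  0.0576] [ 0.5837 -0.1607  0.0579] [0.0196 0.0187 0.0041] [253.2398 254.193  254.4503]
cap 666 [0.6743 0.0513 0.062 ] [0.6755 0.0501 0.0619] [0.0655 0.0599 0.0139] [82.1036 85.494  90.7327]
cap 159 [ 0.6287 -0.1725  0.0577] [ 0.6276 -0.1726  0.058 ] [0.0198 0.0193 0.0047] [ 92.2893  98.1132 251.6478]
cap 837 [ 0.6375 -0.363   0.0583] [ 0.6353 -0.362   0.0587] [0.0605 0.0432 0.0063] [ 85.7778  86.5376 246.4504]
cap 107 [ 0.5601 -0.6049  0.0593] [ 0.5579 -0.5999  0.0591] [0.0284 0.0236 0.0085] [180.0374 183.6542 189.7757]
cap 356 [ 0.8059 -0.0679  0.062 ] [ 0.8038 -0.0675  0.0622] [0.0478 0.0416 0.0139] [82.5815 86.0337 91.2612]
```

View pics/w5.png

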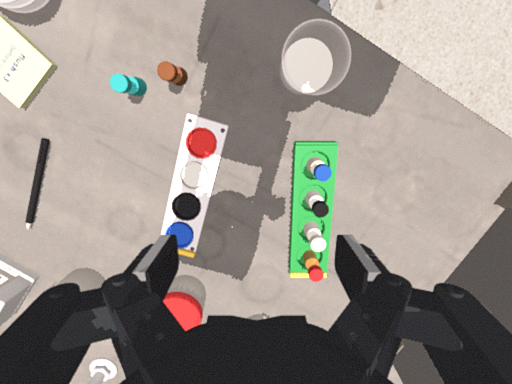

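All four vials stand upright in the tray in reverse order: blue (320,170) farthest from yellow, then black, white, and red (315,268) beside it. The beaker and tubs are untouched.

```bash
python3 -c "
from rig import env
print(env.hand_in())"
```

```text
the job is handed in; nothing more can be done
None
```

All four vials are upright in the tray in reverse order (blue farthest from the tray's yellow end, then black, white, and red beside it), and the job was handed in at about 24 s with the tubs and beaker untouched.

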